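# Set out pipe sockets by diameter on the picking strip

### The arm

A 6-joint arm with a two-finger parallel gripper is mounted at the origin on the work surface. World frame = base frame: x ahead of the robot, y to its left, z up, the work surface at z = 0. Lengths are in m, angles in rad, forces in N, time in s.
With the tool pointing down it reaches from about 0.35 to 0.975 m from the base axis. Payload 17.4 kg.
Tool frame: the origin (TCP) lies on the front face of the gripper's body, between the roots of the fingers; the fingertips stand 73 mm ahead of it and the grasp point (between the pads) lies 54 mm ahead of it; z points along the fingers, y is the line along which they close (so a half turn about z gives the same grasp; the last joint's range is limited). The gripper opens to 85 mm and grips with 20 to 120 N. Pads are 22 mm wide; open, the fingers measure 114 mm over their backs; the gripper's body (76 mm by 85 mm) begins 54 mm behind the grasp point. The pads swing forward as they close: fully open they stand 13 mm farther back than shut.
Start: joints at [1.17, 0.116, 1.442, -0, 1.584, -0.038], TCP at [0.24, 0.631, 0.304] pointing down, gripper open.
Joint ranges: [-2.83, 2.83], [-0.83, 2.19], [0.07, 2.5], [-1.14, 4.28], [0.01, 3], [-2.97, 2.97]. Speed limits (rad/s): [1.89, 1.89, 2.22, 3.14, 3.14, 3.14].

### API

Orientations are given as a unit quaternion [x, y, z, w].
In Python, from cell import ctrl, viewer gives the robot as it stands. The module is installed in compiled form; this text tells all that it offers. Calls block until the motion is done:
- ctrl.move_ptp(position, orientation): joint-space move of the TCP to a pose.
- ctrl.line_to(position, orientation=None, speed=0.15): straight line of the TCP; orientation=None keeps the orientation; speed is the mean speed in m/s.
- ctrl.set_joints(angles): joint-space move.
- ctrl.grip(opening, strength=None): finger opening in m; strength is the grip in N (None keeps the last); returns when the fingers have stopped.
- ctrl.wait(seconds).
- ctrl.solve_ik(position, orientation): joint angles nearest the present ones, or None.
- ctrl.state(): the state.
- viewer.read_camera(name): name is "scene" or "top"; returns a dict with "frame" (400x640x3 uint8, red, green, blue), "mtx" (3x3 intrinsics, pixels), "k1" (the pictures are not rectified: a ray, as slopes to the right and down, at radius r is drawn at 1 + k1 r^2 times it, then the intrinsics apply), "rvec" (rotation vector, rad) and "tvec" (3), from world to camera coordinates, as OpenCV has them. Camera axes: x right, y down, z forward; pixel columns grow to the right and rows downward; lengths in m; the calibration is good to about 2 mm. A picture is of the moment at which its call begins. There is no depth.
A pose or a line that the arm cannot do raises ctrl.PlanningError and nothing moves.
- ctrl.sign_off(): hands the job in; it is judged then, once.
The state is a dict: "time_s": time; "qpos": joint angles; "qd": joint speeds; "effort": joint torques, N m; "tool_pos": TCP position; "tool_rot": TCP orientation; "wrist_force": force on the tool from outside, world axes, zero at the start; "torque": the same for the moment, N m; "opening": finger opening in m; "finger_force": force on a finger pad.
Only numpy, scipy, OpenCV 4.12 (cv2) and the standard library are available. Lean on these libraries where they do the work, as an engineer would, in place of code of your own. Each camera call takes 0.05 s, during which the arm holds its last target. There are 200 camera calls.

### The job

Stand the four steel pipe sockets upright on the four ring marks of the plywood strip, one centred on each mark, in order of outer diameter: the narrowest on the mark next to the steel bookend, the widest on the mark farthest from it. Set each one down without dropping it, and leave the hexagon plug where it lies.

Things in the scene. Friction and masses are not known exactly. Their poses are not given: they have to be found in the camera images.
- socket_a: narrowest and longest of four plain steel pipe sockets (open tubes) standing upright on the bench; outer diameter 28 mm, height 50 mm. Origin: centre of its underside; z axis up along the bore.
- socket_b: second narrowest, shortest of four plain steel pipe sockets (open tubes) standing upright on the bench; outer diameter 38 mm, height 36 mm. Origin: centre of its underside; z axis up along the bore.
- socket_c: second widest of four plain steel pipe sockets (open tubes) standing upright on the bench; outer diameter 48 mm, height 46 mm. Origin: centre of its underside; z axis up along the bore.
- socket_d: widest of four plain steel pipe sockets (open tubes) standing upright on the bench; outer diameter 58 mm, height 40 mm. Origin: centre of its underside; z axis up along the bore.
- mark1: number 1 of four identical flat black printed rings, 68 mm outer diameter, in a straight row, 80 mm apart, on a fixed plywood strip (400 x 100 mm, 6 mm thick). mark1 to mark4 follow one another along the row. Origin: ring centre, on the strip's top face, 6 mm above the bench. y axis: along the row from mark1 to mark4; x axis: across it.
- mark2: number 2 of four identical flat black printed rings, 68 mm outer diameter, in a straight row, 80 mm apart, on a fixed plywood strip (400 x 100 mm, 6 mm thick). mark1 to mark4 follow one another along the row. Origin: ring centre, on the strip's top face, 6 mm above the bench. y axis: along the row from mark1 to mark4; x axis: across it.
- mark3: number 3 of four identical flat black printed rings, 68 mm outer diameter, in a straight row, 80 mm apart, on a fixed plywood strip (400 x 100 mm, 6 mm thick). mark1 to mark4 follow one another along the row. Origin: ring centre, on the strip's top face, 6 mm above the bench. y axis: along the row from mark1 to mark4; x axis: across it.
- mark4: number 4 of four identical flat black printed rings, 68 mm outer diameter, in a straight row, 80 mm apart, on a fixed plywood strip (400 x 100 mm, 6 mm thick). mark1 to mark4 follow one another along the row. Origin: ring centre, on the strip's top face, 6 mm above the bench. y axis: along the row from mark1 to mark4; x axis: across it.
- bookend: dark steel bookend fixed at one end of the strip, 60 mm beyond the end ring's centre: beside mark1 at some starts, beside mark4 at others. Upright plate 90 mm wide, 8 mm thick, 50 mm high, on a foot 30 mm wide, 3 mm thick. The other end has only a wooden batten 8 mm high. Origin: centre of its underside, on the strip's top face.
- hexplug: steel hexagon plug lying among the sockets, not part of the job: solid hexagon 41 mm across the flats and 16 mm high with a 17 mm square stub on top, 30 mm high in all. Origin: centre of its underside. A small cardboard carton (45 x 40 x 32 mm) also stands among the sockets.

How it is judged:
At the end, for the whole second after the job is handed in: Counted from the bookend, sockets a, b, c, d (28, 38, 48, 58 mm) stand on the four marks in that order, each centred within 12 mm of its ring's centre, upright within 0.1 rad, resting on the strip (underside within 4 mm of its face), released and still (under 0.02 m/s) (((horizontal distance between bookend and mark1 below 0.1 m and horizontal distance between socket_a and mark1 below 0.012 m and horizontal distance between socket_b and mark2 below 0.012 m and horizontal distance between socket_c and mark3 below 0.012 m and horizontal distance between socket_d and mark4 below 0.012 m) or (horizontal distance between bookend and mark4 below 0.1 m and horizontal distance between socket_a and mark4 below 0.012 m and horizontal distance between socket_b and mark3 below 0.012 m and horizontal distance between socket_c and mark2 below 0.012 m and horizontal distance between socket_d and mark1 below 0.012 m)) and z of each of socket_a, socket_b, socket_c, socket_d in the frame of mark1 below 0.004 m and angle between each of socket_a, socket_b, socket_c, socket_d's own z axis and vertical below 0.1 rad and linear speed of each of socket_a, socket_b, socket_c, socket_d below 0.02 m/s and contact force between each of socket_a, socket_b, socket_c, socket_d and the fingers below 0.05 N); the robot touches nothing.
It fails at once if the hexagon plug is moved by more than 20 mm (distance of hexplug from where it was at the start of the episode above 0.02 m).
It fails at once if socket_a is dropped (falls free from more than about 25 mm) (contact force between socket_a and anything else below 0.01 N and linear speed of socket_a above 0.7 m/s).
It fails at once if socket_b is dropped (falls free from more than about 25 mm) (contact force between socket_b and anything else below 0.01 N and linear speed of socket_b above 0.7 m/s).
It fails at once if socket_c is dropped (falls free from more than about 25 mm) (contact force between socket_c and anything else below 0.01 N and linear speed of socket_c above 0.7 m/s).
It fails at once if socket_d is dropped (falls free from more than about 25 mm) (contact force between socket_d and anything else below 0.01 N and linear speed of socket_d above 0.7 m/s).
It also fails if it takes over 99 s, if anything falls off the work surface, if the arm or the gripper's body presses on something with over 40 N, if the wrist force passes 120 N, or if a joint passes its speed limit or range.

## Working session

There is one attempt and no reset: what is moved stays moved. The work goes in short steps, each a Python script; the robot and the scene stay as the last script left them, time stands still between calls to the robot, and variables do not carry over. Pictures are saved under pics/ and viewed, at most 14 in all, crops included, and the job is handed in when it is done.

```bash
mkdir -p pics; python3 - <<'E'
from cell import ctrl, viewer
import cv2
for n in ("top","scene"):
    d=viewer.read_camera(n); cv2.imwrite(f"pics/{n}0.png",d["frame"][:,:,::-1]); print(n,d["mtx"],d["k1"],d["rvec"],d["tvec"])
s=ctrl.state(); print(s["time_s"],s["tool_rot"],s["opening"])
E
```

```text
top [[407.53325311   0.         317.26335062]
 [  0.         407.53325311 196.88772908]
 [  0.           0.           1.        ]] -0.10245041033702468 [ 2.13351031 -2.10161651  0.19575919] [-0.0108678   0.55658843  0.97371229]
scene [[425.10583641   0.         331.17013391]
 [  0.         425.10583641 205.63094453]
 [  0.           0.           1.        ]] 0.01881824800370108 [ 1.26999809  2.31141776 -0.90536134] [ 0.29834262 -0.33253542  1.24889776]
0.1 [ 1.80402844e-01  9.83592680e-01 -4.93063932e-04 -1.06766463e-04] 0.08512221510842533
```

View pics/top0.png

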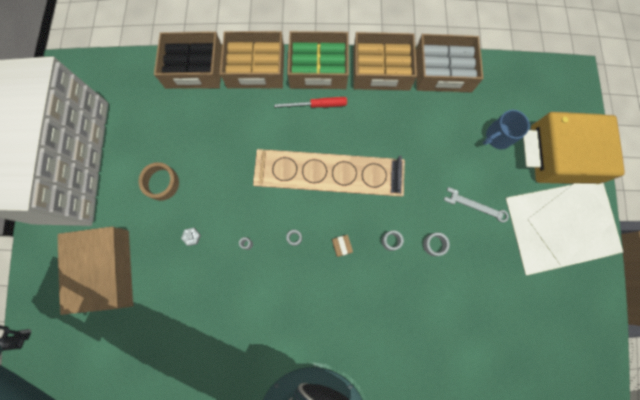

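View pics/scene0.png

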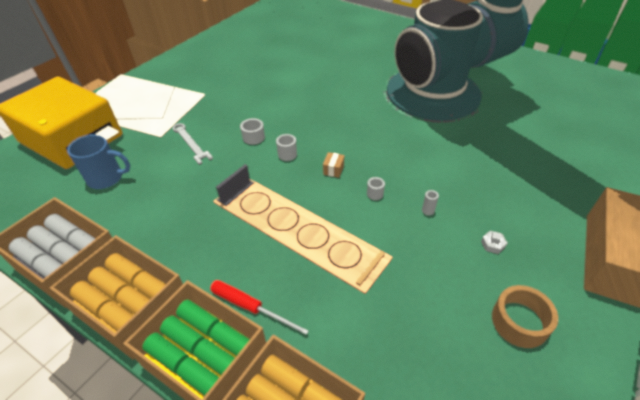

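The top view has the bookend at the strip's right end (398,175), with rings at about (285,169), (314,171), (344,173) and (374,176). The tubes are a (244,243), b (294,237), c (393,240) and d (437,244). The carton is at (343,245) and the plug at (190,236). I'll enlarge for closer readings.

```bash
python3 - <<'E'
import cv2,numpy as np
t=cv2.imread("pics/top0.png")
def crop(x0,y0,w,h,k):
    c=cv2.resize(t[y0:y0+h,x0:x0+w],None,fx=k,fy=k,interpolation=cv2.INTER_CUBIC)
    for x in range(x0,x0+w,10): cv2.line(c,(int((x-x0+.5)*k),0),(int((x-x0+.5)*k),6 if x%50 else 14),(255,255,255),1)
    for y in range(y0,y0+h,10): cv2.line(c,(0,int((y-y0+.5)*k)),(6 if y%50 else 14,int((y-y0+.5)*k)),(255,255,255),1)
    return c
a=crop(250,140,160,60,5); b=crop(175,220,160,40,5); c=crop(320,220,160,40,5)
cv2.imwrite("pics/crop0.png",cv2.resize(np.vstack([a,b]),(800,500))); cv2.imwrite("pics/crop1.png",c)
E
```

```text
(no output)
```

View pics/crop0.png

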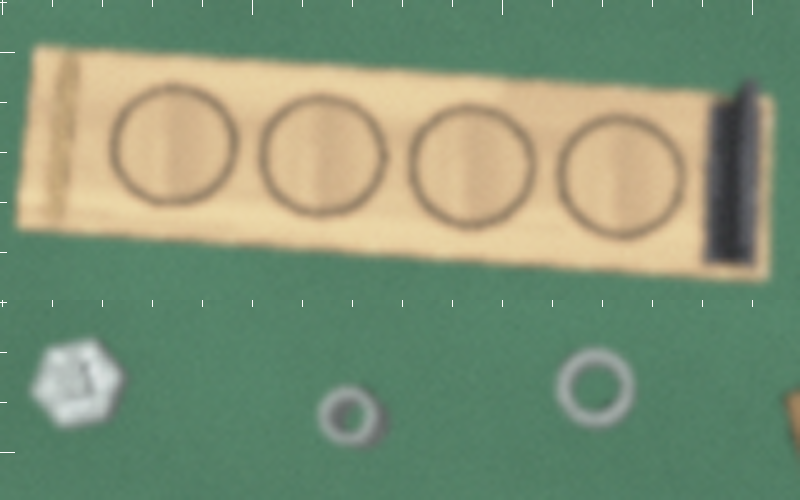

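View pics/crop1.png

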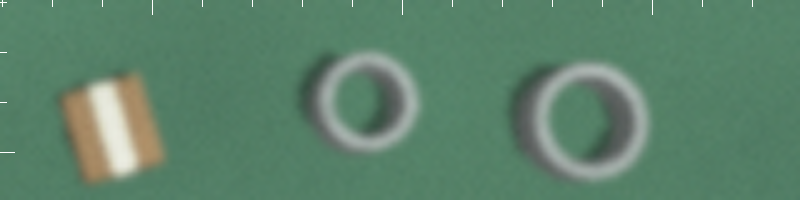

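The crops show ring centres at crop pixels (174,145), (323,155), (472,167) and (621,177). The rim centres are a (349,415), b (595,387), c (368,102) and d (591,121). Next I convert these and check them against the known sizes and the ring spacing.

```bash
cat > h.py <<'E'
import numpy as np, cv2
def px2w(d,uv,z):
    K,k1=d["mtx"],d["k1"]
    n=cv2.undistortPoints(np.array([[uv]],float),K,np.array([k1,0,0,0,0])).ravel()
    R=cv2.Rodrigues(np.array(d["rvec"]))[0]; C=-R.T@np.array(d["tvec"]); r=R.T@np.array([*n,1])
    return C+r*(z-C[2])/r[2]
def w2px(d,p):
    return cv2.projectPoints(np.array([p],float),np.array(d["rvec"]),np.array(d["tvec"]),d["mtx"],np.array([d["k1"],0,0,0,0]))[0].ravel()
E
python3 - <<'E'
from cell import ctrl, viewer
from h import *
d=viewer.read_camera("top"); s=viewer.read_camera("scene")
f=lambda x,y,x0,y0:(x0+x/5-.4,y0+y/5-.4)
P=[px2w(d,f(*p,250,140),.006) for p in [(174,145),(323,155),(472,167),(621,177)]]
for p in P: print("ring",p.round(4),w2px(s,p).round(1))
print(np.linalg.norm(np.diff(P,axis=0),axis=1), np.degrees(np.arctan2(*(P[3]-P[0])[:2])))
for n,c,w,z in [("a",f(349,115,175,220),60,.05),("b",f(595,87,175,220),78,.036),("c",f(368,102,320,220),103,.046),("d",f(591,121,320,220),117,.04)]:
    p=px2w(d,c,z); q=np.linalg.norm(px2w(d,(c[0]+w/5,c[1]),z)-p)
    print(n,p.round(4),"dia",q.round(4),"scene",w2px(s,p).round(1), "reach",np.hypot(*p[:2]).round(3))
print("carton",px2w(d,f(112,128,320,220),.032),"plug",px2w(d,f(78,82,175,220),.02))
E
python3 - <<'E'
import cv2
t=cv2.imread("pics/scene0.png")
cv2.imwrite("pics/crop2.png",cv2.resize(t[110:280,225:465],None,fx=3.333,fy=3.333,interpolation=cv2.INTER_CUBIC))
E
```

```text
ring [0.6418 0.0872 0.006 ] [345.2 253.6]
ring [0.6374 0.0072 0.006 ] [313.1 235.3]
ring [ 0.6319 -0.0724  0.006 ] [283.6 217.9]
ring [ 0.6276 -0.1521  0.006 ] [255.8 202.2]
[0.08007054 0.07987373 0.07978918] -176.60560583635524
a [0.4388 0.1771 0.05  ] dia 0.03 scene [432.1 193.8] reach 0.473
b [0.4562 0.0557 0.036 ] dia 0.0393 scene [376.7 181.9] reach 0.46
c [ 0.4512 -0.1937  0.046 ] dia 0.0519 scene [286.8 139.2] reach 0.491
d [ 0.4433 -0.308   0.04  ] dia 0.0603 scene [252.4 124.1] reach 0.54
carton [ 0.43775923 -0.06655803  0.032     ] plug [0.45524893 0.32518983 0.02      ]
```

View pics/crop2.png

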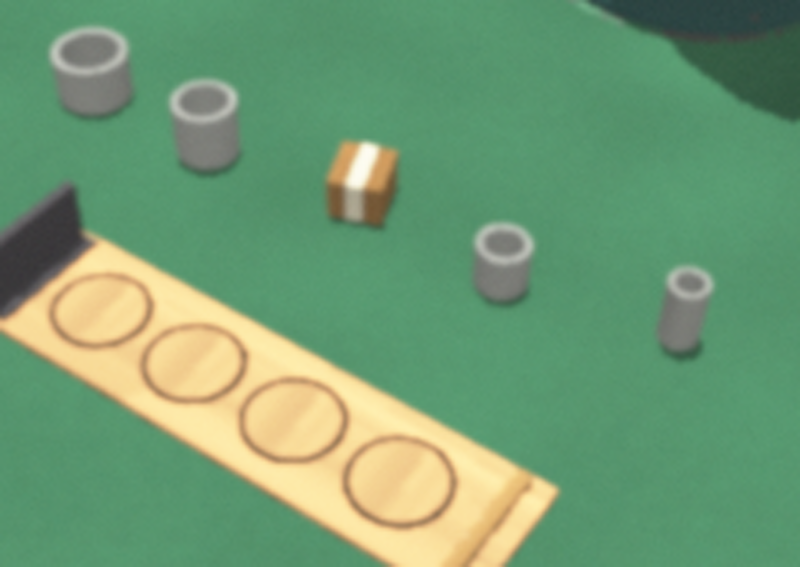

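The scene-view rims, a (432,195), b (376,183), c (286,140) and d (252,125), agree with the reprojections to about 1 px. The ring spacing comes out at 80 mm. Now socket a.

```bash
cat > pp.py <<'E'
from cell import ctrl, viewer
import numpy as np, cv2
M=[(.6418,.0872),(.6374,.0072),(.6319,-.0724),(.6276,-.1521)]   # d,c,b,a
S=dict(a=(.4388,.1771),b=(.4562,.0557),c=(.4512,-.1937),d=(.4433,-.308))
G=dict(a=M[3],b=M[2],c=M[1],d=M[0]); Z=dict(a=.080,b=.076,c=.079,d=.075)
W=dict(a=.028,b=.038,c=.048,d=.058); UP=.20
def quat(flip):
    t=(np.pi/2-.059+(np.pi if flip else 0))/2
    return [np.cos(t),np.sin(t),0,0]
def pick_flip():
    for f in (0,1):
        q=quat(f); J=[ctrl.solve_ik([*p,UP],q) for p in list(S.values())+M]
        if all(j is not None for j in J): print("flip",f,[round(j[5],2) for j in J]); return q
def pick(n,q):
    x,y=S[n]; ctrl.grip(.085,60); ctrl.move_ptp([x,y,UP],q)
    ctrl.line_to([x,y,Z[n]],speed=.12); ctrl.grip(.0,60)
    s=ctrl.state(); print(n,"opening",round(s["opening"],4),"ff",s["finger_force"],"F",np.round(s["wrist_force"],1))
    assert abs(s["opening"]-W[n])<.006
    ctrl.line_to([x,y,UP],speed=.15)
def place(n,q):
    x,y=G[n]; ctrl.move_ptp([x,y,UP],q); z=Z[n]+.0065
    ctrl.line_to([x,y,z+.02],speed=.15); ctrl.line_to([x,y,z],speed=.03)
    s=ctrl.state(); print("at",np.round(s["tool_pos"],4),"op",round(s["opening"],4),"F",np.round(s["wrist_force"],1))
    ctrl.grip(.085); ctrl.wait(.2); ctrl.line_to([x,y,UP],speed=.15); print("t",ctrl.state()["time_s"])
def snap(c,f): 
    d=viewer.read_camera(c); cv2.imwrite(f"pics/{f}.png",d["frame"][:,:,::-1]); return d
E
python3 - <<'E'
from pp import *
q=pick_flip(); pick("a",q); snap("scene","held")
place("a",q); print(np.round(ctrl.state()["tool_pos"],4)); snap("scene","s1")
a=cv2.imread("pics/held.png"); b=cv2.imread("pics/s1.png")
cv2.imwrite("pics/v1.png",np.hstack([cv2.resize(i[60:300,200:520],(400,300)) for i in (a,b)]))
E
```

```text
flip 0 [np.float64(0.39), np.float64(0.12), np.float64(-0.4), np.float64(-0.6), np.float64(0.15), np.float64(0.03), np.float64(-0.1), np.float64(-0.22)]
a opening 0.0258 ff 58.93437420693658 F [-1.8 -0.8  4.9]
at [ 0.6276 -0.1521  0.0864] op 0.026 F [-0.4 -0.2 -0.9]
t 9.7
[ 0.6273 -0.152   0.1988]
```

View pics/v1.png

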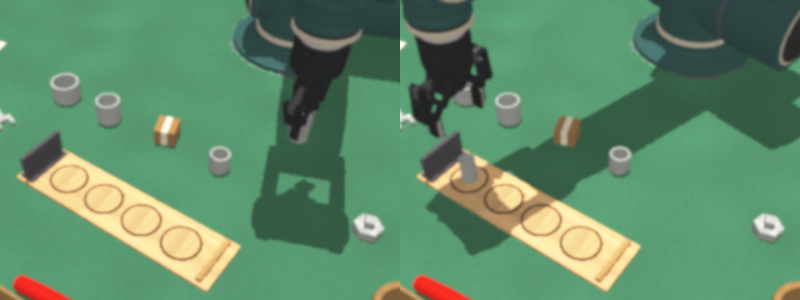

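The left half shows a held. The right half shows a upright on the ring next to the bookend, at about (468,168). On to b, c and d.

```bash
python3 - <<'E'
from pp import *
q=quat(0)
for n in "bcd": pick(n,q); place(n,q)
ctrl.move_ptp([.42,.35,.30],q)
t=snap("top","t2"); s=snap("scene","s2")
a=cv2.imread("pics/t2.png")[140:200,250:410]; b=cv2.imread("pics/s2.png")[150:280,210:400]
cv2.imwrite("pics/v2.png",cv2.resize(a,(800,300),interpolation=2)); cv2.imwrite("pics/v3.png",cv2.resize(b,(800,547),interpolation=2))
E
```

```text
b opening 0.0365 ff 60.091572627425194 F [-0.8 -0.1  7.9]
at [ 0.6318 -0.0724  0.0826] op 0.0366 F [-4.   0.5  5.2]
t 17.8583
c opening 0.047 ff 61.57881014049053 F [-1.1  0.9  7.3]
at [0.6373 0.0072 0.0859] op 0.0467 F [-5.7  0.2  6.4]
t 25.7583
d opening 0.0559 ff 64.47943383827806 F [-1.   1.5  7.1]
at [0.6417 0.0872 0.082 ] op 0.0558 F [-7.2  0.1  7.3]
t 34.7167
```

View pics/v2.png

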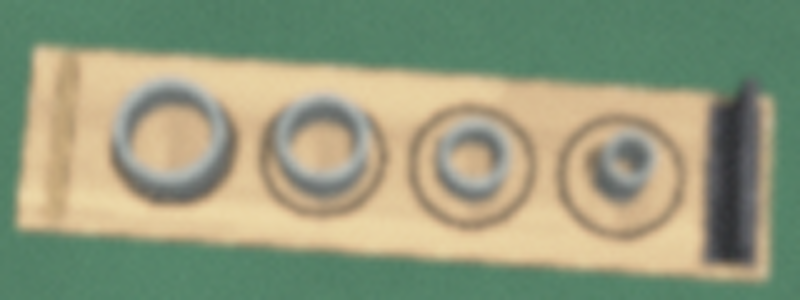

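View pics/v3.png

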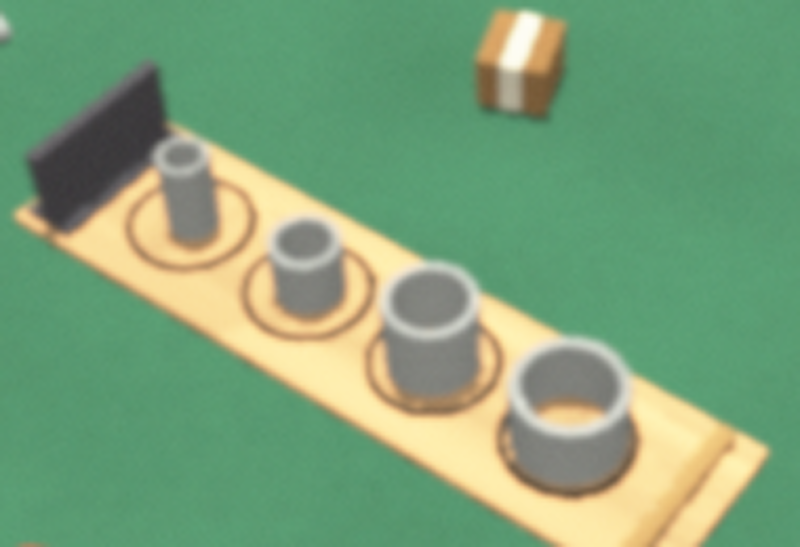

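All four stand on their rings. The rim centres in the top crop are a (627,158), b (474,158), c (323,140) and d (172,127). Last check: the offsets from the ring centres.

```bash
python3 - <<'E'
from pp import *; from h import *
d=viewer.read_camera("top")
for n,u,v,h in [("a",627,158,.05),("b",474,158,.036),("c",323,140,.046),("d",172,127,.04)]:
    p=px2w(d,(250+u/5-.4,140+v/5-.4),h+.006); print(n,(1000*(p[:2]-G[n])).round(1))
s=ctrl.state(); print(s["time_s"],s["finger_force"])
E
```

```text
a [-2.6  3.5]
b [-4.4  1. ]
c [-4.1 -0.6]
d [-1.  -2.4]
36.2083 0.0
```

All four are within 5 mm of their ring centres (12 mm allowed), so I'm handing in.

```bash
python3 -c "
from cell import ctrl
print(ctrl.sign_off())"
```

```text
the job is handed in; nothing more can be done
None
```

I handed the job in at about 36 s: sockets a, b, c and d stand upright in order from the bookend, each measured within about 5 mm of its ring centre, and the arm never went near the hexagon plug; the hand-in returned no verdict.

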